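# Pin the slab roller's bed-stop link and lock the linch pin

## Robot

A 6-joint arm with a two-finger parallel gripper is mounted at the origin on the work surface. World frame = base frame: x ahead of the robot, y to its left, z up, the work surface at z = 0. Lengths are in mm, angles in rad, forces in N, time in s.
With the tool pointing down it reaches from about 300 to 775 mm from the base axis. Payload 14.6 kg.
Tool frame: the origin (TCP) lies midway between the tips of the shut fingers; the grasp point (between the pads) lies 19 mm behind it; y points along the fingers, z is the direction in which the jaws open and shut, and the axes are right-handed (so a half turn about y gives the same grasp; the last joint's range is limited). The gripper opens to 94 mm and grips with 3 to 60 N. Pads are 16 mm wide; open, the fingers measure 119 mm over their backs; the gripper's body (75 mm by 177 mm) begins 78 mm behind the grasp point.
Start: joints at [-1.224, 0.3, 1.521, -0, 1.321, -0.067], TCP at [221.142, -503.572, 205.446] pointing down, gripper open.
Joint ranges: [-3.03, 3.03], [-0.79, 2.21], [0.23, 2.52], [-1.04, 4.18], [0, 3.07], [-2.55, 2.55]. Speed limits (rad/s): [2.22, 2.22, 2.57, 3.14, 3.14, 3.14].

## Interface

Orientations are given as [roll, pitch, yaw] about the fixed x, y, z axes, in that order (R = Rz(yaw) Ry(pitch) Rx(roll)).
In Python, from cell import manip gives the robot as it stands.
- The arm moves only by the tool play_rows, never from a script. Its argument "series" is a list of rows, each a list of 3 entries, a list of its own where there are three numbers: the shift along the tool's x, y, z in m, then the turn about the tool's y in rad, then the closure, from 0 (fully open) to 1 (shut). In form: [[[dx, dy, dz], twist, grip], ...]. A call has 1 to 20 rows; each row is the pose to reach, as a shift and turn from the pose measured when the call began, along the tool's axes at that moment; what a row does not reach only later rows make up. A row lasts 1/10 s, in which the tool goes at most 50 mm and 8.59 degrees, less where a joint would pass 70% of its speed; a pose out of reach is approached as far as the arm can. A call with a gripper value outside its range is refused whole. The fingers move at their own pace and stop on an object; "squeeze" is the grip in N (left out, the last holds). Time passes only in rows, so rows that repeat a pose let the fingers close. It gives the time, the measured TCP pose, the force and the opening at its end, in the units of the state.
- manip.read_state(): the state, without advancing time (a new reading comes with each control period).
- manip.camera(name): name is "scene" or "side" or "wrist"; returns the picture (420x560x3 uint8, red, green, blue); there is no depth.
- manip.camera_params(name): a dict with "K" (3x3 intrinsics, pixels), "rvec" (rotation vector, rad) and "tvec" (3), from world to camera coordinates, as OpenCV has them. Camera axes: x right, y down, z forward; pixel columns grow to the right and rows downward; lengths in mm; the calibration is good to about 2 mm. A picture is of the moment at which its call begins: read the wrist's pose just before it. camera_params takes no time and is no camera call; for the wrist camera it gives the pose at the moment of the call.
- manip.sign_off(): hands the job in, once; it reports no verdict.
The state is a dict: "clock": time; "joints": joint angles; "qd": joint speeds; "effort": joint torques, N m; "eef_pos": TCP position; "eef_rot": TCP orientation; "wrist_force": force on the tool from outside, world axes, zero at the start; "moment": the same for the moment, N m; "finger_gap": finger opening in mm.
Only numpy, scipy, OpenCV 4.12 (cv2) and the standard library are available. Lean on these libraries where they do the work, as an engineer would, in place of code of your own. Each camera call takes 0.05 s, during which the arm holds its last target. There are 200 camera calls.

## Task

Take the red-headed linch pin from its wooden rest and push it through the cream clevis and the steel link inside it until the head is fully home against the clevis. Then flip the pin's sprung wire ring over the clevis and press its yellow tab down until the ring has snapped under the pin's end, and let go. Feel for the hole and keep the forces light: do not force the pin against the clevis, nor bend the ring, and do not disturb the other things on the table.

Things in the scene. Friction and masses are not known exactly. Their poses are not given: they have to be found in the camera images.
- clevis: cream bracket fixed to the table: slotted base 100 x 90 x 12 mm, on it a block of two upright cheeks (8 mm thick, 28 wide, top 99 mm up) with a steel link (12 mm thick) between. Origin: underside of the base, centre. x: the direction in which the pin is pushed through, y across, z up. Cheeks and link span x -15 to +15 mm; the hole runs along x, 85 mm above the table
- mouth (a point): point on the entry cheek's outer face in the middle of the slot (clevis x -15, y 0, z 85 mm), axes as the clevis. The block is clamped anywhere in its slot, so the holes really lie up to 8 mm to either side (y) of this point: see or feel for them. Holes 11.5 mm with 1.5 mm chamfer; the loose link's stands up to 2.5 mm aside of the cheeks' and the nose pushes it into line with a few N
- pin: linch pin, lying level on the rest, ring swung back. Origin: on the axis in the front face of the head (home: flat on the cheek); x along the shank to the tip, z up. Head: red block, x -44 to 0 mm, 16 wide (y), 18 high (z -9 to 9). Steel shank 10 mm, round nose, tip at x 44. 130 to 260 g with ring. Ring hinge: along y through x -42, z 0, bosses to y +-17 mm. Grip from above across y near x -19
- ring: the pin's U-shaped ring of 5 mm wire. Origin: on the hinge axis, midway; x along the ring to its crossbar, y along the hinge. Side wires at y +-19 mm, crossbar at x 86.5, yellow thumb tab (30 wide, 4 thick) from x 88 to 112. Sprung along its length (3 N/mm): the crossbar must ride over the pin's nose, stretching 2 mm, and snaps in beneath it, at about 3 to 8 N on the tab
- tab (a point): centre of the yellow thumb tab (ring frame x = 100 mm); axes as the ring
- ring_hinge (a joint): angle of the ring, rad: 0 = closed on its stop, snapped beneath the nose, sloping 0.11 rad below the pin axis; upright at 1.68; leaning back over the head's rear above that (stop at 2.45). Its rise above the pin axis is this angle less 0.11. It meets the nose at about 0.17 and is past it at 0.11. The hinge is stiff (0.02 N m): the ring stays where it is left
- rest: wooden pin rest fixed to the table: base 120 x 56 x 12 mm, a post 12 mm wide under the pin's head (top 51 mm up) and a notched post under the shank (open at the top, lips to 63 mm). Origin: underside of the base; the pin starts 60 mm above it, its x along the rest's
- jar_blue: bystander, to be left alone: lidded glaze jar, blue, 56 mm across, 75 mm tall; origin: centre of its underside
- jar_green: bystander, to be left alone: lidded glaze jar, green with yellow lid, 56 mm across, 65 mm tall; origin: centre of its underside
- jar_ochre: bystander, to be left alone: lidded glaze jar, amber, 56 mm across, 70 mm tall; origin: centre of its underside
- tile_a: bystander, to be left alone: grey-brown clay tile lying flat, 100 x 150 x 10 mm; origin: centre of its underside
- tile_b: bystander, to be left alone: grey-brown clay tile lying flat, 100 x 150 x 10 mm; origin: centre of its underside
- wood_block: bystander, to be left alone: pale wooden block, 40 x 90 x 30 mm, lying; origin: centre of its underside
- brush: bystander, to be left alone: paint brush, 200 mm, lying
- scraper: bystander, to be left alone: spatula-shaped scraper, 200 mm, lying
Not all that is in view belongs to the job. Leave any purple look-alike of the pin alone.

How it is judged:
By the outcome, as a careful person would: the job done as asked, in the order asked, and still so for the second after the job is handed in, with the robot touching nothing.
It also fails if it takes over 67 s, if anything falls off the work surface, if the arm or the gripper's body presses on something with over 40 N, if the wrist force passes 120 N, or if a joint passes its speed limit or range.

## Working session

There is one attempt and no reset: what is moved stays moved. The work goes in short steps, Python scripts to look and compute and a tool call to move; the robot and the scene stay as the last step left them, time stands still between calls to the robot, and variables do not carry over. Pictures are saved under pics/ and viewed, about 8 in all and at most 12, crops included, and the job is handed in when it is done.

Besides the shell and the picture viewer there is one more tool, called after "Request:" as name(argument=value, ...) on one line, values as JSON. play_rows: Moves the arm, as the interface text tells. Its arguments: {"type":"object","properties":{"series":{"type":"array","items":{"type":"array"}},"squeeze":{"type":"number"}},"required":["series"]}

```bash
ls; mkdir -p pics
python3 - <<'E'
from cell import manip
import cv2,numpy as np
s=manip.read_state();print(s)
a=manip.camera("scene");b=manip.camera("side")
cv2.imwrite("pics/scene0.png",a[:,:,::-1]);cv2.imwrite("pics/side0.png",b[:,:,::-1])
for n in("scene","side","wrist"):
    p=manip.camera_params(n);R=cv2.Rodrigues(np.array(p["rvec"]))[0];print(n,np.array(p["K"]).tolist(),p["rvec"],p["tvec"],(-R.T@np.array(p["tvec"]).ravel()).round(),R[2].round(3))
E
```

```text
pics
{'clock': 0.0, 'joints': array([-1.22361390e+00,  3.00464325e-01,  1.52160340e+00, -9.76606544e-06,
        1.32071559e+00, -6.66278621e-02]), 'qd': array([-3.08738441e-04,  6.48524336e-04,  3.35706065e-04, -1.63142113e-03,
       -7.06388270e-06,  1.09536202e-04]), 'effort': array([ 9.95276991e-05, -5.31810737e+01, -3.52738774e+01,  7.08598411e-02,
        2.44068395e-02, -1.11511808e-04]), 'eef_pos': array([ 221.04203927, -503.3249298 ,  204.88061487]), 'eef_rot': array([-1.57198497e+00,  6.98334715e-05, -2.72777999e+00]), 'wrist_force': array([ 0.86447737, -1.521638  ,  1.31689101]), 'moment': array([ 0.01572544,  0.00067165, -0.0168267 ]), 'finger_gap': 94.17813953161213}
scene [[417.2702108386978, 0.0, 284.65036020576594], [0.0, 417.2702108386978, 211.22707733957967], [0.0, 0.0, 1.0]] [ 2.07921485  1.4422638  -0.52022176] [-134.14764184 -344.4233715  1250.10158394] [1040. -241.  748.] [-0.595  0.219 -0.773]
side [[424.32172992909574, 0.0, 271.609926448542], [0.0, 424.32172992909574, 205.5197544715652], [0.0, 0.0, 1.0]] [ 0.4016845  -2.85520382  1.0186654 ] [527.17820336 220.18518432 861.15429897] [413. 505. 802.] [ 0.165 -0.61  -0.775]
wrist [[347.00533167541886, 0.0, 281.7795683276685], [0.0, 347.00533167541886, 210.14232599832545], [0.0, 0.0, 1.0]] [-2.46224344  1.60739223  0.19000709] [-551.26702987  -23.82591315  390.56407046] [ 283. -478.  385.] [-0.212 -0.092 -0.973]
```

View pics/scene0.png

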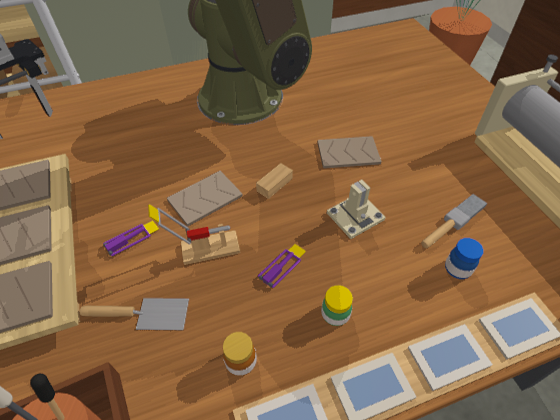

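View pics/side0.png

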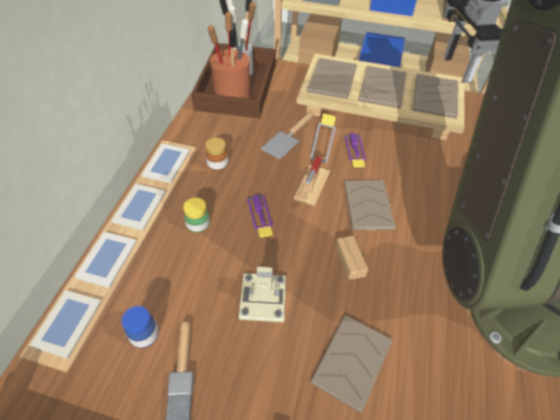

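The scene view shows the rest with the red head at about (198,233) and the shank to its right, and the clevis at (356,210). Purple decoys are at (130,238) and (282,265). The side view shows the pin at (317,165) and the clevis at (263,295). I'll zoom in on both.

Run:
```python
import cv2,numpy as np
a=cv2.imread("pics/scene0.png");b=cv2.imread("pics/side0.png")
def c(im,x,y,w=80,h=60):
    o=cv2.resize(im[y:y+h,x:x+w],(400,300),interpolation=cv2.INTER_CUBIC)
    for k in range(0,w,10): cv2.putText(o,str(x+k),(k*5,8),0,.3,(255,0,255),1);cv2.line(o,(k*5,10),(k*5,14),(255,0,255),1)
    for k in range(10,h,10): cv2.putText(o,str(y+k),(0,k*5+3),0,.3,(255,0,255),1)
    return o
o=np.vstack([np.hstack([c(a,165,205),c(a,318,178)]),np.hstack([c(b,280,145),c(b,225,262)])])
cv2.imwrite("pics/crop0.png",o)
```

```text
(no output)
```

View pics/crop0.png

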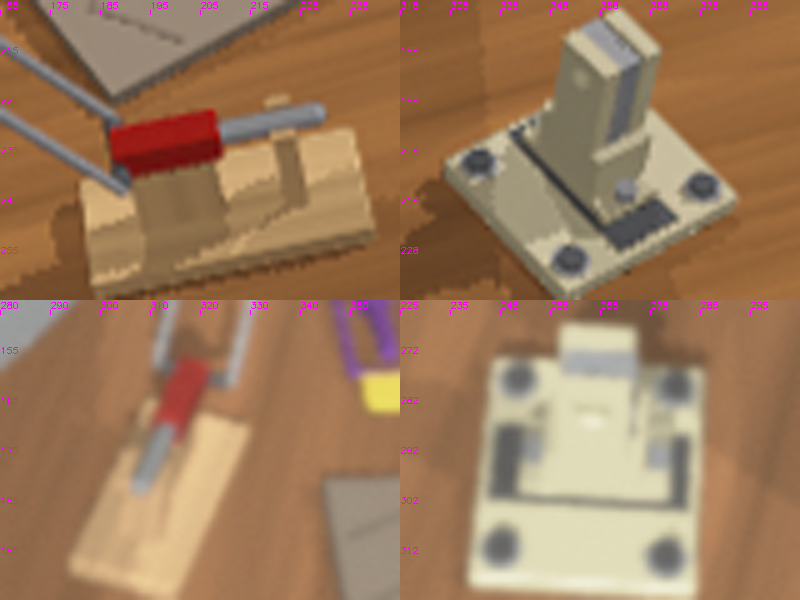

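```bash
cat > h.py <<'E'
from cell import manip
import cv2,numpy as np
from scipy.spatial.transform import Rotation as Ro
def P(n):
    p=manip.camera_params(n);return np.array(p["K"]),Ro.from_rotvec(np.ravel(p["rvec"])).as_matrix(),np.ravel(p["tvec"])
def ray(c,uv,z):
    K,R,t=c;d=R.T@np.linalg.solve(K,[uv[0],uv[1],1]);o=-R.T@t;return o+d*(z-o[2])/d[2]
def proj(c,X):
    K,R,t=c;q=(np.atleast_2d(X)@R.T+t)@K.T;return q[:,:2]/q[:,2:]
def tri(cs,uvs):
    A=[];b=[]
    for c,uv in zip(cs,uvs):
        K,R,t=c;d=R.T@np.linalg.solve(K,[uv[0],uv[1],1]);d/=np.linalg.norm(d);M=np.eye(3)-np.outer(d,d);A.append(M);b.append(M@(-R.T@t))
    return np.linalg.solve(sum(A),sum(b))
def st():
    s=manip.read_state();print(round(s["clock"],2),"p",s["eef_pos"].round(2),"rot",s["eef_rot"].round(4),"F",s["wrist_force"].round(2),"M",s["moment"].round(3),"gap",round(s["finger_gap"],2),"q",s["joints"].round(2));return s
E
python3 - <<'E'
from h import *
S=P("scene");D=P("side")
for n,uv in dict(bL=(333.8,210.2),bB=(352,229.6),bR=(378.4,215)).items(): print(n,ray(S,uv,15).round(1))
for n,uv in dict(tl=(248.8,277.6),tr=(280.4,279),bl=(245.2,311.2),br=(278.2,313.2)).items(): print(n,ray(D,uv,15).round(1))
print("tip",ray(S,(229.5,227.5),60),ray(D,(307,182.5),60),tri([S,D],[(229.5,227.5),(307,182.5)]))
print("headtop",ray(S,(198,231.5),69),ray(D,(316.6,163.4),69))
# block top corners scene (z99): 
for uv in [(351.3,186),(371,187.5),(361,179.5),(361,194)]: print("top",ray(S,uv,99).round(1))
for uv in [(256.7,267),(272.5,267),(256.5,277.5),(272.5,277.5)]: print("topD",ray(D,uv,99).round(1))
s=st();print(Ro.from_euler('xyz',s["eef_rot"]).as_matrix().round(3))
E
```

```text
bL [512.7  71.6  15. ]
bB [576.8  85.8  15. ]
bR [560.8 159.6  15. ]
tl [573.1  87.4  15. ]
tr [508.5  72.2  15. ]
bl [556.9 161.5  15. ]
br [492.8 147.4  15. ]
tip [ 511.44949201 -168.71205758   60.        ] [ 509.67564398 -169.38119501   60.        ] [ 510.22824134 -169.08493541   59.45475138]
headtop [ 505.7302734  -232.15735714   69.        ] [ 500.00618452 -228.8943502    69.        ]
top [525.8  98.1  99. ]
top [544.3 135.   99. ]
top [516.  125.9  99. ]
top [553.3 106.9  99. ]
topD [548.5 106.   99. ]
topD [519.5  97.6  99. ]
topD [542.2 127.8  99. ]
topD [513.3 119.5  99. ]
0.1 p [ 221.06 -503.36  204.95] rot [-1.5719  0.     -2.7278] F [-0.1   0.04 -1.1 ] M [ 0.024 -0.018  0.012] gap 94.16 q [-1.22  0.3   1.52 -0.    1.32 -0.07]
[[-0.916 -0.     0.402]
 [-0.402  0.001 -0.916]
 [-0.    -1.    -0.001]]
```

Request:
play_rows(series=[[[-0.05,0,-0.019],-0.14,0],[[-0.1,0,-0.037],-0.28,0],[[-0.147,0,-0.054],-0.42,0],[[-0.19,0,-0.07],-0.56,0],[[-0.235,0,-0.087],-0.7,0],[[-0.28,0,-0.104],-0.84,0],[[-0.325,0,-0.12],-0.98,0],[[-0.367,0,-0.1356],-1.035,0],[[-0.367,0.02,-0.1356],-1.035,0],[[-0.367,0.035,-0.1356],-1.035,0],[[-0.367,0.035,-0.1356],-1.035,0],[[-0.367,0.035,-0.1356],-1.035,0]])

```text
clock: 1.3
eef_pos: [502.5, -231.7, 170.4]
eef_rot: [-1.572, 0.001, -1.693]
wrist_force: [-0.0, -0.2, 0.3]
finger_gap: 94.1
```

Run:
```python
from h import *
st();c=P("wrist");w=manip.camera("wrist");cv2.imwrite("pics/w1.png",w[:,:,::-1])
np.savez("w1.npz",K=c[0],R=c[1],t=c[2])
hsv=cv2.cvtColor(w,cv2.COLOR_RGB2HSV)
m=((hsv[...,0]<6)|(hsv[...,0]>174))&(hsv[...,1]>180)&(hsv[...,2]>90)
n,l,s,ce=cv2.connectedComponentsWithStats(m.astype('uint8'))
for i in range(1,n):
    if s[i,4]>60: print(s[i],ce[i],ray(c,ce[i],69).round(1))
print("pred",proj(c,[[510.3,-169.1,60],[505,-213,60],[502.6,-232,69]]).round(1))
```

```text
1.3 p [ 502.51 -231.71  170.39] rot [-1.5715e+00  1.0000e-03 -1.6930e+00] F [-0.05 -0.24  0.31] M [-0.006 -0.035 -0.011] gap 94.1 q [-0.5   0.34  1.55  0.    1.25 -0.38]
[272 183  19  53 916] [280.77838428 209.55458515] [ 502.9 -232.6   69. ]
pred [[280.3 130.8]
 [280.5 184.5]
 [280.4 209. ]]
```

View pics/w1.png

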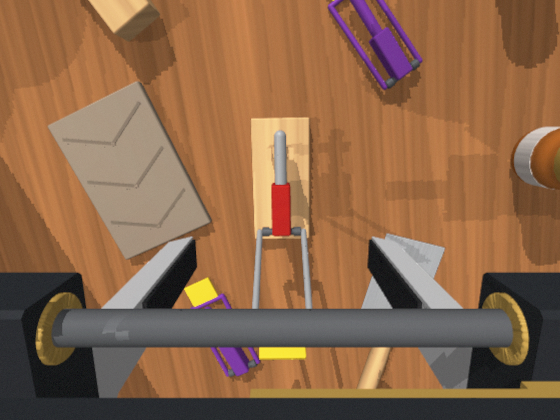

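The wrist view shows the pin upright in the image, with its tip at (280,131), the head at (281,210) and the ring leaning back to the tab at (282,352). All of it agrees with the prediction to within 1 mm, so I'll go down and grip.

Request:
play_rows(series=[[[0,0.04,0],0,0],[[0,0.08,0],0,0],[[0,0.11,0],0,0],[[0,0.128,0],0,0.3],[[0,0.128,0],0,0.6],[[0,0.128,0],0,0.8],[[0,0.128,0],0,1],[[0,0.128,0],0,1],[[0,0.128,0],0,1],[[0,0.128,0],0,1],[[0,0.128,0],0,1]], squeeze=25)

```text
clock: 2.45
eef_pos: [502.8, -231.9, 43.1]
eef_rot: [-1.57, 0.001, -1.693]
wrist_force: [0.0, -0.1, 0.9]
finger_gap: 33.1
```

Run:
```python
from h import *
st()
```

```text
2.45 p [ 502.78 -231.89   43.09] rot [-1.5703e+00  5.0000e-04 -1.6932e+00] F [ 0.   -0.06  0.91] M [-0.049 -0.063 -0.045] gap 33.15 q [-0.5   0.5   1.66  0.    0.99 -0.38]
```

Request:
play_rows(series=[[[0,0,0],0,1],[[0,0,0],0,1],[[0,0,0],0,1],[[0,0,0],0,1],[[0,0,0],0,1]])

```text
clock: 2.95
eef_pos: [502.7, -231.8, 43.1]
eef_rot: [-1.57, 0.001, -1.693]
wrist_force: [-1.5, 0.1, 1.2]
finger_gap: 15.9
```

Request:
play_rows(series=[[[0,-0.01,0],0,1],[[0,-0.04,0],0,1],[[0,-0.075,0],0,1],[[-0.03,-0.087,0.003],0,1],[[-0.07,-0.087,0.006],-0.06,1],[[-0.11,-0.087,0.01],-0.13,1],[[-0.15,-0.087,0.013],-0.2,1],[[-0.19,-0.087,0.017],-0.27,1],[[-0.225,-0.087,0.02],-0.328,1],[[-0.247,-0.087,0.022],-0.328,1],[[-0.247,-0.087,0.022],-0.328,1],[[-0.247,-0.087,0.022],-0.328,1]])

```text
clock: 4.15
eef_pos: [554.6, 10.5, 130.5]
eef_rot: [-1.57, 0.0, -1.365]
wrist_force: [-0.1, 0.4, -1.7]
finger_gap: 15.6
```

Run:
```python
from h import *
s=st();c=P("wrist");w=manip.camera("wrist")[:,:,::-1]
np.savez("w2.npz",K=c[0],R=c[1],t=c[2])
cv2.imwrite("pics/w2raw.png",w)
o=cv2.resize(w[0:240,160:480],(800,600),interpolation=cv2.INTER_CUBIC)
for k in range(0,320,20): cv2.putText(o,str(160+k),(int(k*2.5),8),0,.3,(255,0,255),1);cv2.line(o,(int(k*2.5),10),(int(k*2.5),14),(255,0,255),1)
for k in range(20,240,20): cv2.putText(o,str(k),(0,int(k*2.5)+3),0,.3,(255,0,255),1)
cv2.imwrite("pics/w2.png",o)
x=np.array([-.2045,.979,0]);y=np.array([-.979,-.2045,0]);z=np.array([0,0,1])
b=np.array([532.4,116.8,0])
for n,p in dict(tl=(-15,14,99),tr=(-15,-14,99),bl=(15,14,99),br=(15,-14,99),hole=(-15,0,85)).items(): print(n,proj(c,b+p[0]*x+p[1]*y+p[2]*z).round(1))
t=s["eef_pos"]; R=Ro.from_euler('xyz',s["eef_rot"]).as_matrix();px=-R[:,0]
print("pin tip",proj(c,t+px*63.5+z*16.9),"org",proj(c,t+px*19.5+z*16.9),"pinx",px)
```

```text
4.15 p [554.61  10.55 130.53] rot [-1.5703e+00  3.0000e-04 -1.3645e+00] F [-0.05  0.39 -1.71] M [-0.062 -0.068  0.082] gap 15.63 q [-0.05  0.38  1.59  0.    1.17 -0.25]
tl [[255.8  76.8]]
tr [[304.6  76.9]]
bl [[254.9  19.3]]
br [[305.4  19.4]]
hole [[280.3  80.1]]
pin tip [[279.78436866 131.43798621]] org [[279.88831828 223.96223352]] pinx [-2.04830272e-01  9.78797466e-01  2.83855406e-04]
```

View pics/w2.png

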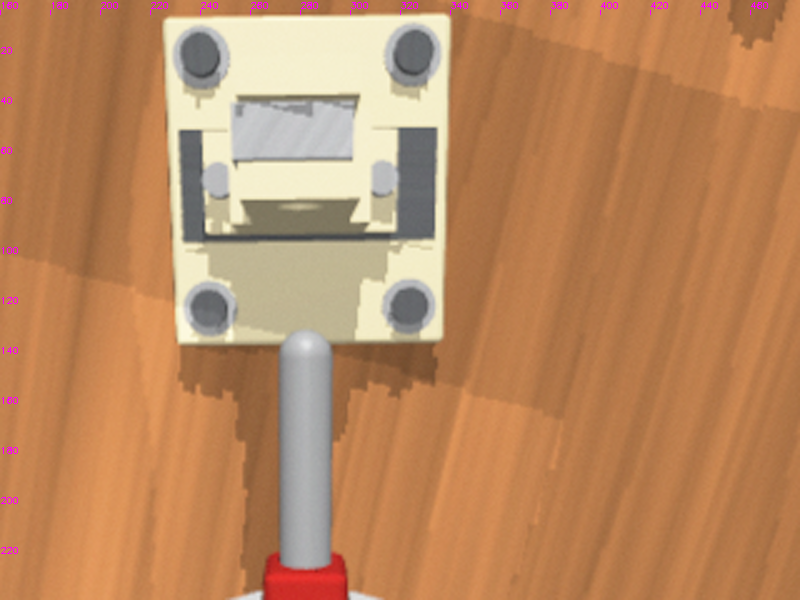

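In the wrist view the pin shank is at column 282 with its tip at row 132. The cheek face is centred on column 280 and its chamfer crescent shows at (280,83). The link top, centred on column 277, stands about 2 mm aside. So I'll shift 1 mm to clevis +y, go down to hole height and advance.

Request:
play_rows(series=[[[0,0.02,-0.001],0,1],[[0,0.045,-0.001],0,1],[[0,0.0624,-0.001],0,1],[[-0.01,0.0624,-0.001],0,1],[[-0.02,0.0624,-0.001],0,1],[[-0.02,0.0624,-0.001],0,1],[[-0.02,0.0624,-0.001],0,1]])

```text
clock: 4.9
eef_pos: [550.0, 29.7, 69.2]
eef_rot: [-1.569, -0.0, -1.365]
wrist_force: [0.0, -0.4, -1.5]
finger_gap: 16.1
```

Run:
```python
from h import *
s=st()
for n,(x,y,w,h) in dict(scene=(320,160,80,60),side=(225,225,80,60)).items():
    im=manip.camera(n)[:,:,::-1]; cv2.imwrite(f"pics/{n}3.png",im)
a=cv2.imread("pics/scene3.png")[155:230,300:400];b=cv2.imread("pics/side3.png")[225:300,220:320]
r=lambda i:cv2.resize(i,(800,600),interpolation=cv2.INTER_CUBIC)[:, :]
cv2.imwrite("pics/c3.png",np.hstack([cv2.resize(a,(400,300),interpolation=2),cv2.resize(b,(400,300),interpolation=2)]))
```

```text
4.9 p [549.97  29.67  69.2 ] rot [-1.5687e+00 -1.0000e-04 -1.3648e+00] F [ 0.   -0.35 -1.51] M [-0.034 -0.016 -0.056] gap 16.1 q [-0.01  0.45  1.65  0.    1.03 -0.22]
```

View pics/c3.png

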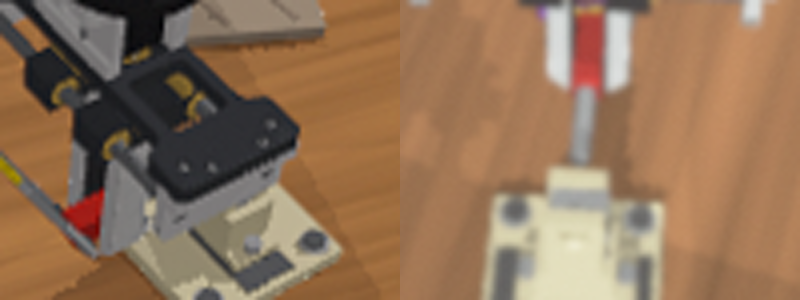

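The side view shows the pin pointing at the middle of the block, a few mm short of it. I'll correct the height by -1 mm and creep forward.

Request:
play_rows(series=[[[0,0.001,0],0,1],[[-0.002,0.001,0],0,1],[[-0.004,0.001,0],0,1],[[-0.006,0.001,0],0,1],[[-0.006,0.001,0],0,1]])

```text
clock: 5.5
eef_pos: [548.6, 35.5, 67.8]
eef_rot: [-1.569, 0.0, -1.365]
wrist_force: [-0.2, 0.0, -2.0]
finger_gap: 15.6
```

```bash
python3 -c "
from h import *
for i in range(2): st()"
```

```text
5.5 p [548.56  35.49  67.79] rot [-1.5693e+00  1.0000e-04 -1.3651e+00] F [-0.21  0.01 -2.04] M [ 0.006 -0.082  0.004] gap 15.61 q [-0.    0.45  1.66  0.    1.03 -0.21]
5.5 p [548.56  35.49  67.79] rot [-1.5693e+00  1.0000e-04 -1.3651e+00] F [-0.21  0.01 -2.04] M [ 0.006 -0.082  0.004] gap 15.61 q [-0.    0.45  1.66  0.    1.03 -0.21]
```

Request:
play_rows(series=[[[-0.001,0,0],0,1],[[-0.002,0,0],0,1],[[-0.003,0,0],0,1],[[-0.004,0,0],0,1],[[-0.005,0,0],0,1],[[-0.005,0,0],0,1]])

```text
clock: 6.1
eef_pos: [547.5, 40.5, 67.8]
eef_rot: [-1.569, 0.0, -1.365]
wrist_force: [0.1, 0.3, -1.9]
finger_gap: 16.1
```

```bash
python3 -c "
from h import *
st()"
```

```text
6.1 p [547.53  40.5   67.82] rot [-1.5692e+00  1.0000e-04 -1.3650e+00] F [ 0.14  0.26 -1.85] M [-0.047 -0.061  0.019] gap 16.09 q [ 0.01  0.45  1.66  0.    1.03 -0.2 ]
```

Request:
play_rows(series=[[[-0.001,0,0],0,1],[[-0.002,0,0],0,1],[[-0.003,0,0],0,1],[[-0.004,0,0],0,1],[[-0.004,0,0],0,1]])

```text
clock: 6.6
eef_pos: [546.7, 44.5, 67.8]
eef_rot: [-1.569, 0.0, -1.365]
wrist_force: [0.9, -0.1, -2.0]
finger_gap: 15.8
```

```bash
python3 -c "
from h import *
st()"
```

```text
6.6 p [546.69  44.52  67.79] rot [-1.5693e+00  1.0000e-04 -1.3649e+00] F [ 0.93 -0.09 -2.02] M [-0.014 -0.117  0.016] gap 15.77 q [ 0.01  0.45  1.66  0.    1.03 -0.19]
```

Request:
play_rows(series=[[[-0.001,0,0],0,1],[[-0.002,0,0],0,1],[[-0.003,0,0],0,1],[[-0.004,0,0],0,1],[[-0.004,0,0],0,1]])

```text
clock: 7.1
eef_pos: [545.8, 48.6, 67.8]
eef_rot: [-1.569, 0.0, -1.365]
wrist_force: [0.4, -1.0, -1.3]
finger_gap: 16.1
```

```bash
python3 -c "
from h import *
st()"
```

```text
7.1 p [545.83  48.58  67.79] rot [-1.5693e+00  1.0000e-04 -1.3647e+00] F [ 0.43 -1.02 -1.27] M [-0.064 -0.117 -0.031] gap 16.15 q [ 0.02  0.45  1.66  0.    1.03 -0.18]
```

Request:
play_rows(series=[[[-0.001,0,0],0,1],[[-0.002,0,0],0,1],[[-0.003,0,0],0,1],[[-0.004,0,0],0,1],[[-0.004,0,0],0,1]])

```text
clock: 7.6
eef_pos: [544.9, 52.8, 67.8]
eef_rot: [-1.57, 0.0, -1.365]
wrist_force: [-2.4, 0.9, -2.1]
finger_gap: 15.9
```

```bash
python3 -c "
from h import *
st()"
```

```text
7.6 p [544.87  52.75  67.75] rot [-1.5696e+00  4.0000e-04 -1.3646e+00] F [-2.4   0.87 -2.05] M [0.012 0.158 0.133] gap 15.94 q [ 0.03  0.45  1.66  0.    1.03 -0.18]
```

Request:
play_rows(series=[[[-0.0015,0,0],0,1],[[-0.003,0,0],0,1],[[-0.0045,0,0],0,1],[[-0.006,0,0],0,1],[[-0.006,0,0],0,1]])

```text
clock: 8.1
eef_pos: [543.6, 58.9, 67.7]
eef_rot: [-1.57, 0.001, -1.364]
wrist_force: [-0.8, -0.1, -1.4]
finger_gap: 15.7
```

```bash
python3 -c "
from h import *
st()"
```

```text
8.1 p [543.57  58.87  67.74] rot [-1.5696e+00  6.0000e-04 -1.3644e+00] F [-0.78 -0.13 -1.4 ] M [0.006 0.19  0.094] gap 15.72 q [ 0.04  0.45  1.67  0.    1.03 -0.17]
```

Request:
play_rows(series=[[[-0.001,0,0],0,1],[[-0.002,0,0],0,1],[[-0.003,0,0],0,1],[[-0.0045,0,0],0,1],[[-0.006,0,0],0,1],[[-0.006,0,0],0,1]])

```text
clock: 8.7
eef_pos: [542.3, 65.0, 67.7]
eef_rot: [-1.57, 0.001, -1.364]
wrist_force: [-1.7, 0.1, -1.4]
finger_gap: 15.5
```

```bash
python3 -c "
from h import *
st()"
```

```text
8.7 p [542.31  64.96  67.74] rot [-1.5696e+00  6.0000e-04 -1.3643e+00] F [-1.67  0.07 -1.37] M [0.028 0.128 0.058] gap 15.53 q [ 0.05  0.44  1.67  0.    1.03 -0.16]
```

Request:
play_rows(series=[[[-0.0015,0,-0.0002],0,1],[[-0.003,0,-0.0003],0,1],[[-0.0045,0,-0.0003],0,1],[[-0.006,0,-0.0003],0,1],[[-0.0075,0,-0.0003],0,1],[[-0.009,0,-0.0003],0,1],[[-0.0105,0,-0.0003],0,1],[[-0.012,0,-0.0003],0,1],[[-0.012,0,-0.0003],0,1]])

```text
clock: 9.6
eef_pos: [539.5, 76.9, 67.8]
eef_rot: [-1.57, 0.001, -1.364]
wrist_force: [0.3, 0.1, -1.7]
finger_gap: 15.5
```

```bash
python3 -c "
from h import *
st()"
```

```text
9.6 p [539.51  76.85  67.77] rot [-1.5695e+00  7.0000e-04 -1.3641e+00] F [ 0.32  0.12 -1.74] M [ 0.024 -0.105 -0.006] gap 15.52 q [ 0.07  0.44  1.67  0.    1.03 -0.13]
```

Lateral force is gone. I'll creep the rest of the way to home.

Request:
play_rows(series=[[[-0.001,0,0],0,1],[[-0.002,0,0],0,1],[[-0.003,0,0],0,1],[[-0.0035,0,0],0,1],[[-0.0035,0,0],0,1]])

```text
clock: 10.1
eef_pos: [538.8, 80.3, 67.8]
eef_rot: [-1.57, 0.001, -1.364]
wrist_force: [-0.3, 0.5, -1.8]
finger_gap: 15.9
```

```bash
python3 -c "
from h import *
st()"
```

```text
10.1 p [538.79  80.34  67.76] rot [-1.5695e+00  7.0000e-04 -1.3640e+00] F [-0.31  0.54 -1.82] M [-0.053 -0.093 -0.025] gap 15.87 q [ 0.08  0.44  1.67  0.    1.03 -0.13]
```

Request:
play_rows(series=[[[-0.0005,0,0],0,1],[[-0.001,0,0],0,1],[[-0.0015,0,0],0,1],[[-0.0015,0,0],0,1]])

```text
clock: 10.5
eef_pos: [538.6, 81.5, 67.8]
eef_rot: [-1.569, 0.0, -1.364]
wrist_force: [1.0, -3.9, -2.1]
finger_gap: 15.9
```

```bash
python3 -c "
from h import *
st()"
```

```text
10.5 p [538.57  81.5   67.78] rot [-1.5695e+00  2.0000e-04 -1.3641e+00] F [ 1.01 -3.88 -2.12] M [-0.707 -0.188  0.047] gap 15.92 q [ 0.08  0.44  1.67  0.    1.03 -0.12]
```

Request:
play_rows(series=[[[-0.0005,0,0],0,1],[[-0.001,0,0],0,1],[[-0.001,0,0],0,1]])

```text
clock: 10.8
eef_pos: [538.6, 81.6, 67.8]
eef_rot: [-1.569, -0.001, -1.364]
wrist_force: [1.5, -9.1, -2.6]
finger_gap: 16.0
```

Run:
```python
from h import *
s=st();c=P("wrist");w=manip.camera("wrist")[:,:,::-1]
cv2.imwrite("pics/w4.png",w)
```

```text
10.8 p [538.56  81.58  67.82] rot [-1.5694e+00 -1.3000e-03 -1.3642e+00] F [ 1.5  -9.08 -2.59] M [-1.7   -0.333  0.016] gap 15.99 q [ 0.08  0.44  1.67 -0.    1.03 -0.12]
```

View pics/w4.png

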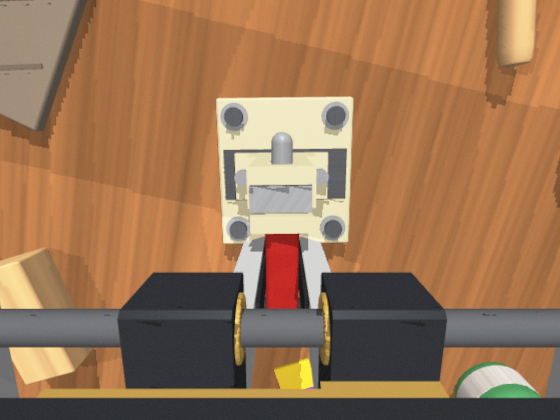

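The pin nose shows beyond the far cheek at (282,145) and the red head meets the entry cheek at row 233. The force rose from 4 to 9 N with no travel, so the head is home. I'll unload, release and lift.

Request:
play_rows(series=[[[0.0002,0,0],0,1],[[0.0002,0,0],0,0.8],[[0.0002,0,0],0,0.6],[[0.0002,0,0],0,0.55],[[0.0002,0,0],0,0.55],[[0,-0.03,0],0,0.55],[[0,-0.07,0],0,0.55],[[0,-0.11,0],0,0.55],[[0,-0.12,0],0,0.55],[[0,-0.12,0],0,0.55]])

```text
clock: 11.85
eef_pos: [538.9, 81.8, 189.2]
eef_rot: [-1.566, -0.002, -1.364]
wrist_force: [0.2, -1.0, -0.9]
finger_gap: 42.1
```

Run:
```python
from h import *
s=st()
S=P("scene");D=P("side")
T0=tri([S,D],[(154,214),(328,120)]);print("tab start",T0.round(1))
for n in("scene","side"):
    w=manip.camera(n);cv2.imwrite(f"pics/{n}5.png",w[:,:,::-1])
    hsv=cv2.cvtColor(w,cv2.COLOR_RGB2HSV);m=(abs(hsv[...,0].astype(int)-28)<5)&(hsv[...,1]>190)&(hsv[...,2]>120)
    k,l,q,ce=cv2.connectedComponentsWithStats(m.astype('uint8'))
    for i in range(1,k):
        if q[i,4]>15: print(n,q[i],ce[i].round(1))
    # expected
    x=np.array([-.2048,.9788,0]);org=np.array([538.56,81.58,84.7])+19.5*x
    for th in(2.45,2.2,2.0): print(th,proj(P(n),org-42*x+100*(np.cos(th-.11)*x+np.sin(th-.11)*np.array([0,0,1]))).round(1))
a=cv2.imread("pics/scene5.png")[120:240,290:410];b=cv2.imread("pics/side5.png")[180:300,215:335]
cv2.imwrite("pics/c5.png",np.hstack([cv2.resize(a,(400,400),interpolation=2),cv2.resize(b,(400,400),interpolation=2)]))
```

```text
11.85 p [538.93  81.83 189.15] rot [-1.5665e+00 -1.5000e-03 -1.3641e+00] F [ 0.22 -1.03 -0.87] M [-0.044 -0.095 -0.027] gap 42.06 q [ 0.08  0.3   1.56 -0.    1.28 -0.12]
tab start [ 495.7 -301.5  145.3]
scene [308 183  15  13  51] [314.7 188.7]
scene [144 221  15  13 109] [151.1 226.8]
scene [289 244  16  13 114] [297.  250.2]
scene [325 285  28  28 600] [338.3 298.9]
2.45 [[311.8 191.3]]
2.2 [[320.9 181.8]]
2.0 [[329.  175.1]]
2.45 [[268.9 202.4]]
2.2 [[268.2 205.5]]
2.0 [[267.5 210.2]]
```

View pics/c5.png

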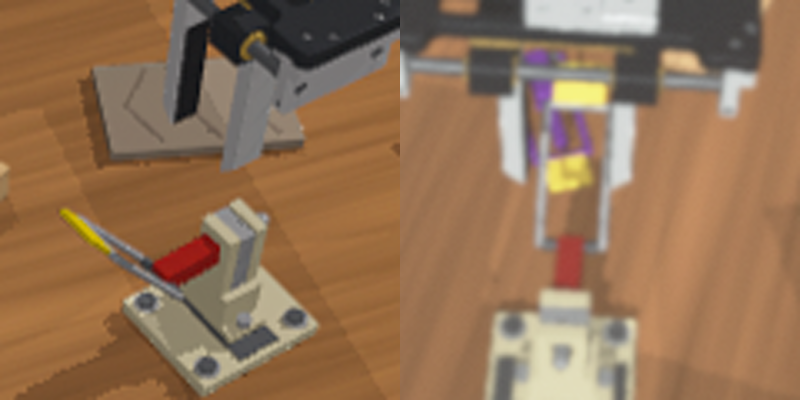

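The pin is fully home and the ring leans back with its tab at scene pixel (315,189), a hinge angle of about 2.3. I'll go over and behind the tab with the fingers shut.

Request:
play_rows(series=[[[0,-0.02,0],0,1],[[0.03,-0.025,0],0,1],[[0.07,-0.025,0],0,1],[[0.11,-0.025,0],0,1],[[0.135,-0.025,0],0,1],[[0.135,0.0,0],0,1],[[0.135,0.03,0],0,1],[[0.135,0.042,0],0,1],[[0.135,0.042,0],0,1],[[0.135,0.042,0],0,1],[[0.135,0.042,0],0,1]], squeeze=10)

```text
clock: 13.05
eef_pos: [566.1, -50.4, 145.8]
eef_rot: [-1.569, -0.002, -1.364]
wrist_force: [0.0, 0.0, 0.0]
finger_gap: 0.7
```

Run:
```python
from h import *
s=st()
x=np.array([-.2048,.9788,0]);org=np.array([538.56,81.58,84.7])+19.5*x
d=s["eef_pos"]-org;print("pin-frame x,y,z",d@x,d@np.array([-.9788,-.2048,0]),d[2])
```

```text
13.05 p [566.12 -50.41 145.77] rot [-1.5695 -0.0016 -1.3639] F [0.01 0.04 0.  ] M [-0.028 -0.106 -0.014] gap 0.7 q [-0.15  0.39  1.54 -0.    1.21 -0.36]
pin-frame x,y,z -154.33905823805367 0.060339692699915466 61.069578711956424
```

Request:
play_rows(series=[[[-0.01,0,0],0,1],[[-0.02,0,0],0,1],[[-0.029,0,0],0,1],[[-0.037,-0.006,0],0,1],[[-0.044,-0.012,0],0,1],[[-0.051,-0.018,0],0,1],[[-0.058,-0.024,0],0,1],[[-0.068,-0.03,0],0,1],[[-0.079,-0.035,0],0,1],[[-0.087,-0.038,0],0,1],[[-0.094,-0.039,0],0,1],[[-0.101,-0.039,0],0,1],[[-0.108,-0.039,0],0,1],[[-0.108,-0.039,0],0,1]])

```text
clock: 14.45
eef_pos: [543.6, 56.1, 184.4]
eef_rot: [-1.57, -0.001, -1.363]
wrist_force: [-0.7, -0.1, 0.5]
finger_gap: 0.5
```

Run:
```python
from h import *
s=st()
x=np.array([-.2048,.9788,0]);org=np.array([538.56,81.58,84.7])+19.5*x
d=s["eef_pos"]-org;print("hinge-frame corner x,y,z",d@x+50,d@np.array([-.9788,-.2048,0]),d[2])
for n in("scene","side"): cv2.imwrite(f"pics/{n}6.png",manip.camera(n)[:,:,::-1])
a=cv2.imread("pics/scene6.png")[120:240,290:410];b=cv2.imread("pics/side6.png")[180:300,215:335]
cv2.imwrite("pics/c6.png",np.hstack([cv2.resize(a,(400,400),interpolation=2),cv2.resize(b,(400,400),interpolation=2)]))
```

```text
14.45 p [543.62  56.11 184.37] rot [-1.5699e+00 -1.4000e-03 -1.3632e+00] F [-0.74 -0.09  0.51] M [-0.019 -0.097  0.042] gap 0.46 q [ 0.04  0.31  1.56 -0.    1.27 -0.17]
hinge-frame corner x,y,z 4.529389677523888 0.2610491781240822 99.66794740979061
```

View pics/c6.png

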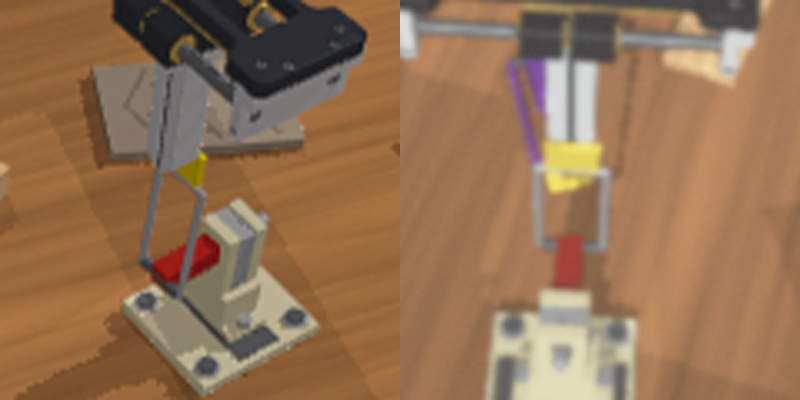

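The ring stands upright and the fingers are behind the yellow tab, at (190,170) in the left crop. I'll continue over the arc.

Request:
play_rows(series=[[[-0.0075,0.0005,0],0,1],[[-0.0175,0.002,0],0,1],[[-0.027,0.005,0],0,1],[[-0.036,0.0085,0],0,1],[[-0.045,0.013,0],0,1],[[-0.0535,0.0185,0],0,1],[[-0.0615,0.0245,0],0,1],[[-0.0685,0.0315,0],0,1],[[-0.075,0.039,0],0,1],[[-0.081,0.0475,0],0,1],[[-0.0845,0.0545,0],0,1],[[-0.0875,0.061,0],0,1],[[-0.0875,0.061,0],0,1]])

```text
clock: 15.85
eef_pos: [525.5, 141.0, 122.3]
eef_rot: [-1.571, -0.002, -1.363]
wrist_force: [-0.5, -0.4, -0.4]
finger_gap: 0.5
```

Run:
```python
from h import *
s=st()
x=np.array([-.2048,.9788,0]);org=np.array([538.56,81.58,84.7])+19.5*x
d=s["eef_pos"]-org;print("hinge-frame corner x,y,z",d@x+50,d@np.array([-.9788,-.2048,0]),d[2])
for n in("scene","side"): cv2.imwrite(f"pics/{n}7.png",manip.camera(n)[:,:,::-1])
a=cv2.imread("pics/scene7.png")[120:240,290:410];b=cv2.imread("pics/side7.png")[180:300,215:335]
cv2.imwrite("pics/c7.png",np.hstack([cv2.resize(a,(400,400),interpolation=2),cv2.resize(b,(400,400),interpolation=2)]))
```

```text
15.85 p [525.46 141.05 122.25] rot [-1.5713 -0.0016 -1.3635] F [-0.53 -0.39 -0.43] M [-0.035 -0.104 -0.011] gap 0.48 q [ 0.2   0.37  1.63 -0.    1.14 -0.01]
hinge-frame corner x,y,z 91.39175686755246 0.6453039832058579 37.554633157778596
```

View pics/c7.png

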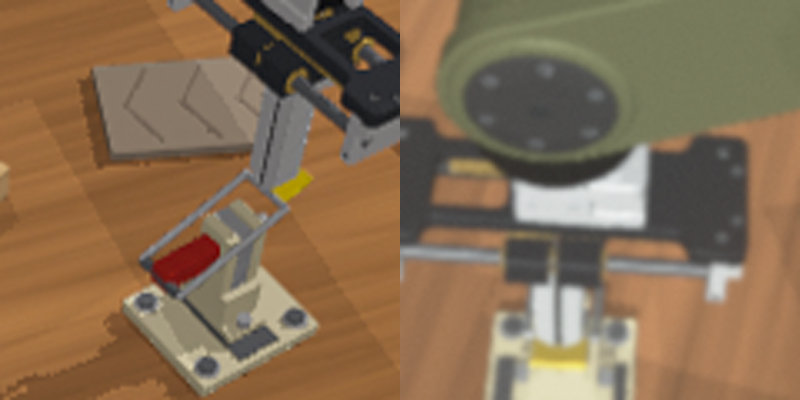

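The ring is now over the block and the finger rests on the tab at (285,185). The tip's rear edge would catch the crossbar, so I'll lift, step 20 mm outward onto the tab and lower to just above nose contact.

Request:
play_rows(series=[[[0,-0.008,0],0,1],[[-0.004,-0.012,0],0,1],[[-0.012,-0.012,0],0,1],[[-0.0195,-0.012,0],0,1],[[-0.0195,-0.005,0],0,1],[[-0.0195,0.002,0],0,1],[[-0.0195,0.008,0],0,1],[[-0.0195,0.014,0],0,1],[[-0.0195,0.019,0],0,1],[[-0.0195,0.0235,0],0,1],[[-0.0195,0.0235,0],0,1]])

```text
clock: 17.05
eef_pos: [521.8, 159.8, 99.1]
eef_rot: [-1.571, -0.002, -1.364]
wrist_force: [0.5, -0.6, 0.2]
finger_gap: 1.0
```

```bash
cat > p.py <<'E'
from h import *
s=st()
x=np.array([-.2048,.9788,0]);org=np.array([538.56,81.58,84.7])+19.5*x
d=s["eef_pos"]-org;print("hinge-frame TCP x,y,z",d@x+42,d@np.array([-.9788,-.2048,0]),d[2])
E
python3 p.py
```

```text
17.05 p [521.76 159.77  99.13] rot [-1.5707 -0.0017 -1.3638] F [ 0.46 -0.61  0.21] M [-0.073 -0.122  0.028] gap 1.03 q [ 0.23  0.4   1.65 -0.    1.09  0.02]
hinge-frame TCP x,y,z 102.4690144794946 0.4290932746557178 14.42882976655612
```

Request:
play_rows(series=[[[0,0.002,0],0,1],[[0,0.004,0],0,1],[[0,0.006,0],0,1],[[0,0.0075,0],0,1],[[0,0.0075,0],0,1]])

```text
clock: 17.55
eef_pos: [521.8, 159.9, 91.6]
eef_rot: [-1.57, -0.001, -1.364]
wrist_force: [0.3, 1.2, 2.6]
finger_gap: 0.8
```

```bash
python3 p.py
```

```text
17.55 p [521.82 159.86  91.62] rot [-1.5705e+00 -1.5000e-03 -1.3638e+00] F [0.3  1.15 2.56] M [ 0.176 -0.071  0.001] gap 0.77 q [ 0.23  0.41  1.65 -0.    1.08  0.02]
hinge-frame TCP x,y,z 102.54990356233282 0.35441323947342157 6.920355183892312
```

Nose contact: 2.6 N up on the tool. I'll keep pressing slowly.

Request:
play_rows(series=[[[0,0.001,0],0,1],[[0,0.002,0],0,1],[[0,0.003,0],0,1],[[0,0.003,0],0,1]])

```text
clock: 17.95
eef_pos: [522.1, 160.3, 89.2]
eef_rot: [-1.569, -0.001, -1.364]
wrist_force: [-0.5, 4.2, 7.1]
finger_gap: 0.4
```

```bash
python3 p.py
```

```text
17.95 p [522.13 160.32  89.21] rot [-1.5692e+00 -8.0000e-04 -1.3638e+00] F [-0.48  4.18  7.14] M [ 0.809  0.179 -0.026] gap 0.36 q [ 0.23  0.41  1.65 -0.    1.07  0.02]
hinge-frame TCP x,y,z 102.93612140551714 -0.04779989312020104 4.507993137631132
```

Request:
play_rows(series=[[[-0.0005,0.0005,0],0,1],[[-0.001,0.0015,0],0,1],[[-0.0015,0.0025,0],0,1],[[-0.0015,0.003,0],0,1]])

```text
clock: 18.35
eef_pos: [521.8, 161.7, 86.0]
eef_rot: [-1.569, -0.001, -1.364]
wrist_force: [0.6, -0.4, 2.6]
finger_gap: -0.0
```

```bash
python3 p.py
```

```text
18.35 p [521.81 161.69  85.99] rot [-1.5694e+00 -1.0000e-03 -1.3638e+00] F [ 0.61 -0.42  2.61] M [-0.133 -0.124 -0.057] gap -0.0 q [ 0.23  0.42  1.66 -0.    1.07  0.03]
hinge-frame TCP x,y,z 104.33999057893503 -0.006298668344486906 1.2921546979065823
```

Request:
play_rows(series=[[[0,0.001,0],0,1],[[0,0.002,0],0,1],[[0,0.003,0],0,1],[[0,0.004,0],0,1],[[0,0.005,0],0,1],[[0,0.005,0],0,1]])

```text
clock: 18.95
eef_pos: [521.7, 161.7, 80.8]
eef_rot: [-1.57, -0.001, -1.364]
wrist_force: [0.4, 0.0, -0.2]
finger_gap: 0.3
```

```bash
python3 p.py
```

```text
18.95 p [521.69 161.66  80.77] rot [-1.5698e+00 -1.0000e-03 -1.3638e+00] F [ 0.42  0.02 -0.16] M [-0.042 -0.069 -0.011] gap 0.3 q [ 0.23  0.43  1.66 -0.    1.05  0.03]
hinge-frame TCP x,y,z 104.34129339023335 0.11549833187858094 -3.9292514205953495
```

Request:
play_rows(series=[[[0,0.001,0],0,1],[[0,0.002,0],0,1],[[0,0.003,0],0,1],[[0,0.004,0],0,1],[[0,0.004,0],0,1]])

```text
clock: 19.45
eef_pos: [521.6, 161.6, 76.6]
eef_rot: [-1.57, -0.001, -1.364]
wrist_force: [-0.2, 0.3, 0.9]
finger_gap: 0.1
```

```bash
python3 p.py
```

```text
19.45 p [521.64 161.62  76.61] rot [-1.5701e+00 -1.1000e-03 -1.3638e+00] F [-0.16  0.28  0.9 ] M [-0.07  -0.095 -0.007] gap 0.09 q [ 0.23  0.43  1.66 -0.    1.05  0.03]
hinge-frame TCP x,y,z 104.3094403087826 0.1722526983613216 -8.094451589037263
```

Light contact at the closed height. One more mm should confirm the stop.

Request:
play_rows(series=[[[0,0.0005,0],0,1],[[0,0.001,0],0,1],[[0,0.0015,0],0,1],[[0,0.0015,0],0,1]])

```text
clock: 19.85
eef_pos: [521.7, 161.6, 75.2]
eef_rot: [-1.57, -0.001, -1.364]
wrist_force: [-0.0, 0.4, 1.0]
finger_gap: 0.1
```

```bash
python3 p.py
```

```text
19.85 p [521.68 161.62  75.15] rot [-1.5699e+00 -1.0000e-03 -1.3638e+00] F [-0.02  0.36  0.98] M [-0.048 -0.135 -0.033] gap 0.09 q [ 0.23  0.43  1.66 -0.    1.04  0.03]
hinge-frame TCP x,y,z 104.2944326795278 0.12609004918410943 -9.546509089707357
```

Request:
play_rows(series=[[[0,0.0007,0],0,1],[[0,0.0014,0],0,1],[[0,0.002,0],0,1],[[0,0.002,0],0,1]])

```text
clock: 20.25
eef_pos: [521.8, 161.6, 73.3]
eef_rot: [-1.569, -0.001, -1.364]
wrist_force: [-0.5, -0.8, 4.1]
finger_gap: 0.4
```

```bash
python3 p.py
```

```text
20.25 p [521.83 161.65  73.29] rot [-1.5695e+00 -1.1000e-03 -1.3637e+00] F [-0.52 -0.85  4.14] M [-0.129 -0.084 -0.038] gap 0.41 q [ 0.23  0.44  1.66 -0.    1.04  0.03]
hinge-frame TCP x,y,z 104.29896481001649 -0.022859055339215787 -11.406140838624935
```

That's the stop, at 4 N. I'll lift clear and look.

Request:
play_rows(series=[[[0,-0.003,0],0,1],[[-0.004,-0.01,0],0,1],[[-0.01,-0.04,0],0,1],[[-0.01,-0.08,0],0,1],[[-0.01,-0.12,0],0,1],[[-0.01,-0.15,0],0,1],[[0.02,-0.18,0.04],0,1],[[0.04,-0.18,0.08],0,1],[[0.06,-0.18,0.12],0,1],[[0.06,-0.18,0.15],0,1],[[0.06,-0.18,0.15],0,1]])

```text
clock: 21.35
eef_pos: [682.4, 133.8, 251.2]
eef_rot: [-1.572, -0.001, -1.365]
wrist_force: [0.4, -0.2, -1.5]
finger_gap: 0.5
```

Run:
```python
from h import *
st()
for n in("scene","side"): cv2.imwrite(f"pics/{n}8.png",manip.camera(n)[:,:,::-1])
a=cv2.imread("pics/scene8.png");b=cv2.imread("pics/side8.png")
r=lambda i,x,y,w,W:cv2.resize(i[y:y+w,x:x+w],(W,W),interpolation=2)
top=np.hstack([r(a,315,165,80,400),r(b,225,225,80,400)])
bot=np.hstack([cv2.resize(a,(266,200)),cv2.resize(b,(266,200)),np.zeros((200,268,3),'uint8')])
cv2.imwrite("pics/c8.png",np.vstack([top,bot]))
x=np.array([-.2048,.9788,0]);h=np.array([538.56,81.58,84.7])-22.5*x
for n in("scene","side"):
    for th in(0,.25): print(n,th,proj(P(n),h+100*(np.cos(th-.11)*x+np.sin(th-.11)*np.array([0,0,1]))).round(1))
```

```text
21.35 p [682.41 133.85 251.17] rot [-1.5724e+00 -8.0000e-04 -1.3647e+00] F [ 0.43 -0.15 -1.46] M [-0.03  -0.053 -0.003] gap 0.5 q [ 0.14  0.62  0.95 -0.    1.57 -0.06]
scene 0 [[373.5 186. ]]
scene 0.25 [[375.2 178.1]]
side 0 [[262.1 299.9]]
side 0.25 [[262.  293.5]]
```

View pics/c8.png

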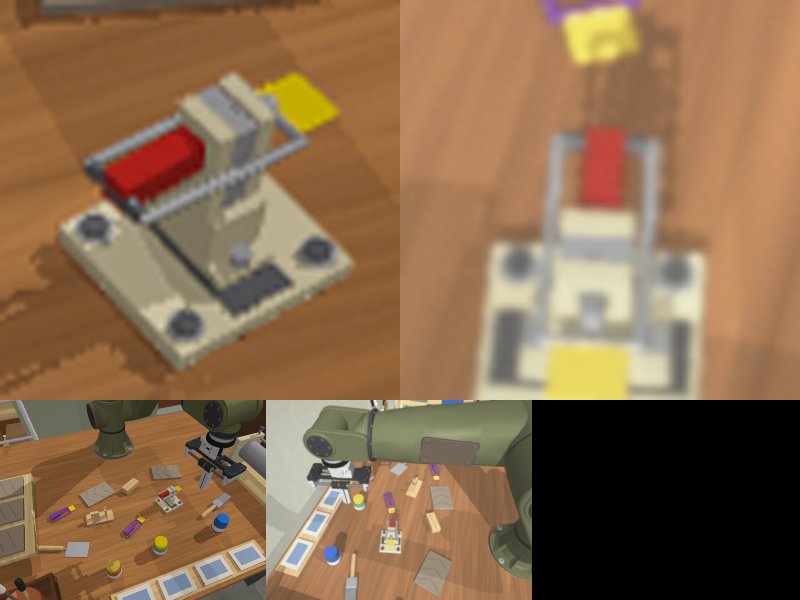

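The tab sits at scene (375,185) and side (263,299). The closed prediction is (373.5,186) and (262,300), while an unsnapped ring would sit 6–8 px higher. The head is flush on the cheek, the bystanders haven't moved and the arm is clear, so I'll hand it in.

```bash
python3 -c "
from h import *
st(); print(manip.sign_off())"
```

```text
21.45 p [680.44 134.18 252.81] rot [-1.5709e+00 -9.0000e-04 -1.3636e+00] F [-0.75 -0.57  0.67] M [ 0.025 -0.065 -0.019] gap 0.44 q [ 0.14  0.62  0.96 -0.    1.56 -0.06]
the job is handed in; nothing more can be done
None
```

The pin is home in the clevis, its ring is snapped shut under the nose, and I handed the job in at 21.5 s with the arm clear of everything. `sign_off()` reports no verdict, so this rests on my own checks.

- **Pin:** it went through the clevis and link with about 2.5 N of side force at most. When the head met the cheek, the force rose from 4 to 9 N with no further travel.
- **Ring:** I flipped it over and pressed the tab at r ≈ 103–104 mm. The downward force peaked at about 7 N (8 N with the friction along the tab), fell to zero as it snapped, then reached 4 N on the closed stop.
- **Last pictures:** the tab sits within about 2 px of the closed position in both the scene and side cameras, the head shows no gap at the cheek, and the other things on the table look unmoved.
- **One disagreement:** the stop came about 2–3 mm lower than I calculated. I put that down to the pin's play in the hole and calibration error.

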